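# Open the lint strainer and hold its lid at 60 degrees

### The job

The lint strainer from the washer's drain is waiting on the worktop to be emptied. Unscrew the red captive T-nut until it is loose enough to leave the lid's fork, swing its bolt right out of the fork and let it hang forward, then raise the heavy lid by its handle and keep holding it open at 60 degrees so that I can lift the basket out. The lid falls shut by itself, so finish with the handle still gripped and the lid steady; leave the brush, torch and spanner where they lie.

Things in the scene. Friction and masses are not known exactly. Their poses are not given: they have to be found in the camera images.
- strainer: Grey metal lint strainer, fixed. Pot 180 x 100 mm, lid 200 x 120 mm, lid's flat top 92 mm, its raised middle 98 mm above the worktop. Origin: centre of the underside. Its -x side is the front (bolt, nut), +x the hinge side, z up. Brass hose unions stick 42 mm out of its +x and -y faces at height 40 mm. The wall cabinet's front is at x = 0.62 in the world, 0.5 m above the worktop.
- lid_hinge (a point): Middle of the lid's hinge axis, which runs along the strainer's y: 109 mm behind (+x) the strainer's origin, 87 mm above the worktop.
- lid: The grey metal lid, 200 x 120 x 5 mm with a raised middle, handle on top and a fork ear at the front; origin on the hinge axis (same point as lid_hinge). Its -x points from the hinge to the front edge, z out of its top face; it turns about its y.
- lid_angle (a joint): Lid angle, rad: 0 closed, grows as its front edge rises about the hinge; stop at 1.40. Lid with handle weighs 0.5 kg, centre of mass about 110 mm from the hinge; let go, it falls shut from every angle. A few newtons at the handle raise it, but the nut on the fork at its front edge holds it down until the bolt is swung out.
- lid_handle (a point): Dark round bar handle on the lid, 12 mm thick, grip 68 mm long along its own y (parallel to the hinge axis), a post at each end. Origin: middle of the bar; lid closed: 141 mm above the worktop, 45 mm in front (-x) of the strainer's origin, 43 mm over the lid. From the hinge axis it is 154 mm forward and 54 mm up. The bar can turn between the pads while the gripper stays upright.
- bolt (a joint): Swing bolt, rad: 0 upright in the lid's fork, grows as it swings outward (top towards the strainer's -x) about bolt_pivot; comes to rest lying forward about level, at 1.6 to 1.75. Light; pushed past about 0.5 it drops by its own weight. It cannot leave the fork until the nut is loose.
- bolt_pivot (a point): Pivot pin of the swing bolt, parallel to the strainer's y, 117 mm in front (-x) of the strainer's origin, 30 mm above the worktop.
- nut (a joint): Turn of the captive T-nut on the bolt, rad: 0 tight, grows as it is loosened, counter-clockwise from above; stop at 2.9; starts between 0 and 0.5. Steep quick thread: it rises 1.9 mm per rad; from about 1.9 rad its collar clears the raised toes of the fork and the bolt can swing out. Needs about 0.05 N m and stays where left.
- t_bar (a point): Middle of the nut's red T-bar grip, 46 mm long along its own y, 12 mm thick along its own x, 20 mm high. Nut at 0: 124 mm above the worktop, 117 mm in front of the strainer's origin, bar parallel to the hinge axis. Turns with the nut, swings with the bolt. Fork top below it at 97 mm; the handle bar is 72 mm behind it.
- nail_brush: White nail brush with blue bristles, 30 x 85 x 23 mm, on the worktop behind the hinge; origin centre of its underside. Leave it alone.
- torch: Dark grey pocket torch, 33 x 99 x 33 mm, lying on the worktop; origin centre of its underside. Leave it alone.
- spanner: Small steel open-ended spanner, 26 x 155 x 9 mm, lying on the worktop; origin centre of its underside. Not needed; leave it alone.

How it is judged:
By the outcome, as a careful person would: the job done as asked, in the order asked, and still so for the second after the job is handed in, while the arm keeps its last pose, push and grip.
It also fails if it takes over 72 s, if anything falls off the work surface, if the arm or the gripper's body presses on something with over 40 N, if the wrist force passes 120 N, or if a joint passes its speed limit or range.

### The arm

A 6-joint arm with a two-finger parallel gripper is mounted at the origin on a cart in front of the work surface, level with it; the furniture and walls round the work are solid. World frame = base frame: x ahead of the robot, y to its left, z up, the work surface at z = 0. Lengths are in m, angles in rad, forces in N, time in s.
With the tool pointing down it reaches from about 0.375 to 0.9 m from the base axis. Payload 3.1 kg.
Tool frame: the origin (TCP) lies midway between the tips of the shut fingers; the grasp point (between the pads) lies 19 mm behind it; z points along the fingers, y is the line along which they close (so a half turn about z gives the same grasp; the last joint's range is limited). The gripper opens to 87 mm and grips with 3 to 60 N. Pads are 19 mm wide; open, the fingers measure 117 mm over their backs; the gripper's body (75 mm by 190 mm) begins 51 mm behind the grasp point.
Start: joints at [0.992, 0.527, 1.433, -0, 1.181, -0.178], TCP at [0.244, 0.575, 0.223] pointing down, gripper open.
Joint ranges: [-3.08, 3.08], [-0.75, 2.2], [0.22, 2.44], [-1.43, 4.57], [0, 2.65], [-2.85, 2.85]. Speed limits (rad/s): [2.79, 2.79, 3.14, 3.14, 3.14, 3.14].

### API

Orientations are given as a unit quaternion [x, y, z, w].
In Python, from bench import monitor, cams, job gives the robot as it stands. The module is installed in compiled form; this text tells all that it offers.
- The arm moves only by the tool arm_command, never from a script. Its argument "motion" is a list of rows, each a list of 7 numbers: the turn, a rotation vector about the tool's x, y, z in units of 6 degrees (1.0 is 6 degrees), then the shift along the tool's x, y, z in units of 30 mm (1.0 is 30 mm), then the finger opening in mm, from 0 to 87. In form: [[ax, ay, az, tx, ty, tz, hand], ...]. A call has 1 to 10 rows; each row shifts and turns the commanded pose from where the row before left it, along the tool's axes as they then stand; what a row does not reach is not made up. A row lasts 1/12 s, in which the tool goes at most 41.7 mm and 7.16 degrees, less where a joint would pass 70% of its speed; a pose out of reach is approached as far as the arm can. A call is refused whole if a number of a shift passes 1 or a number of a turn 1, either way. A call with a gripper value outside its range is refused whole. The fingers move at their own pace and stop on an object; "grip_force" is the grip in N (left out, the last holds). Time passes only in rows, so rows that do not move let the fingers close. It gives the time, the measured TCP pose, the force, the opening and the grip force at its end, in the units of the state.
- monitor.state(): the state, without advancing time (a new reading comes with each control period).
- cams.read_camera(name): name is "scene" or "top"; returns the picture (420x560x3 uint8, red, green, blue); there is no depth.
- cams.calibration(name): a dict with "vertical_fov" (degrees; the focal length in pixels is half the picture's height over the tangent of half this angle, whatever the lens; pixels are square), "cx", "cy" (the principal point, pixels), "D" ([k1, k2, p1, p2, k3] as OpenCV has them; the pictures are not rectified), "pose" (4x4, takes a point from camera to world coordinates). Camera axes: x right, y down, z forward; pixel columns grow to the right and rows downward; lengths in m; the calibration is good to about 2 mm. A picture is of the moment at which its call begins. calibration takes no time and is no camera call.
- job.hand_in(): hands the job in; it is judged then, once.
The state is a dict: "time": time; "qpos": joint angles; "joint_vel": joint speeds; "joint_efforts": joint torques, N m; "ee_pos": TCP position; "ee_rot": TCP orientation; "wrist_force": force on the tool from outside, world axes, zero at the start; "ft_torque": the same for the moment, N m; "width": finger opening in m; "grip_force": force on a finger pad.
Only numpy, scipy, OpenCV 4.12 (cv2) and the standard library are available. Lean on these libraries where they do the work, as an engineer would, in place of code of your own. Each camera call takes 0.05 s, during which the arm holds its last target. There are 200 camera calls.

## Working session

There is one attempt and no reset: what is moved stays moved. The work goes in short steps, Python scripts to look and compute and a tool call to move; the robot and the scene stay as the last step left them, time stands still between calls to the robot, and variables do not carry over. Pictures are saved under pics/ and viewed, at most 10 in all, crops included, and the job is handed in when it is done.

Besides the shell and the picture viewer there is one more tool, called after ">>>" as name([rows], argument=value, ...), one row to a line, values as JSON. arm_command: Moves the arm, as the interface text tells. Its arguments: {"type":"object","properties":{"motion":{"type":"array","items":{"type":"array","items":{"type":"number"}}},"grip_force":{"type":"number"}},"required":["motion"]}

```bash
mkdir -p pics
python3 - <<'E'
from bench import monitor,cams,job
import cv2,numpy as np
s=monitor.state();print({k:np.round(v,3).tolist() for k,v in s.items()})
for n in("scene","top"):
    im=cams.read_camera(n);cv2.imwrite(f"pics/{n}0.png",cv2.cvtColor(im,cv2.COLOR_RGB2BGR));c=cams.calibration(n);print(n,c)
E
```

```text
{'time': 0.0, 'qpos': [0.991, 0.528, 1.434, -0.0, 1.181, -0.179], 'joint_vel': [0.001, 0.001, -0.003, 0.001, 0.0, -0.0], 'joint_efforts': [0.001, -44.003, -17.66, 0.063, 0.058, -0.0], 'ee_pos': [0.243, 0.575, 0.222], 'ee_rot': [0.199, 0.98, -0.001, -0.0], 'wrist_force': [0.941, 0.192, -0.261], 'ft_torque': [0.019, -0.007, 0.012], 'grip_force': 0.0, 'width': 0.087}
scene {'vertical_fov': 46.81658615375054, 'cx': 286.1517825492721, 'cy': 210.8520238699769, 'D': array([-0.03292477,  0.        ,  0.        ,  0.        ,  0.        ]), 'pose': array([[ 0.66940161, -0.37085496,  0.64371429, -0.005673  ],
       [-0.74288889, -0.32926778,  0.58283688, -0.31620755],
       [-0.00419358, -0.86836014, -0.49591641,  0.55009829],
       [ 0.        ,  0.        ,  0.        ,  1.        ]])}
top {'vertical_fov': 54.57746460061839, 'cx': 281.7627235198275, 'cy': 212.20490287169102, 'D': array([-0.02131208,  0.        ,  0.        ,  0.        ,  0.        ]), 'pose': array([[-0.01952536, -0.99568806,  0.09068658,  0.50718577],
       [-0.99964556,  0.01779987, -0.01979701,  0.23590015],
       [ 0.01809744, -0.09104099, -0.99568269,  1.04585131],
       [ 0.        ,  0.        ,  0.        ,  1.        ]])}
```

View pics/scene0.png

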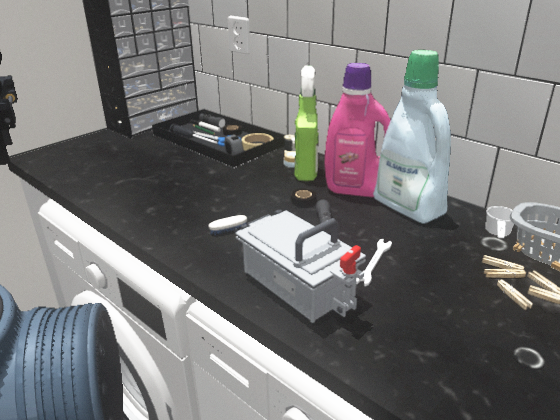

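View pics/top0.png

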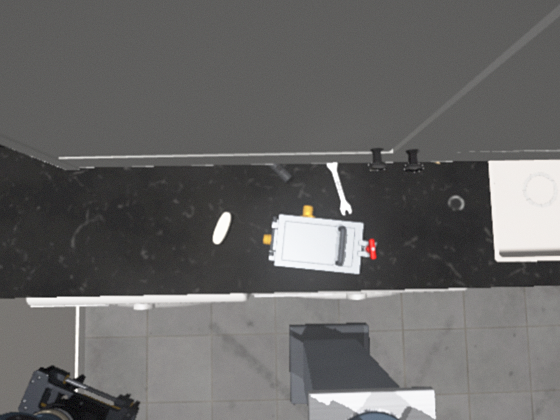

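The top view shows the strainer with its lid at about (318,243), the red T-bar at (372,249) and the handle at (342,245). Its front faces world -y and its hinge is at image left. The brush is at (222,228), the spanner at (340,190) and the torch at (283,172). The scene view shows the T-bar at (350,261) and the handle bar at (315,240).

```bash
cat > h.py <<'E'
import cv2,numpy as np
from bench import monitor,cams
def rays(n,px):
    c=cams.calibration(n);f=210/np.tan(np.radians(c["vertical_fov"]/2))
    K=np.array([[f,0,c["cx"]],[0,f,c["cy"]],[0,0,1]])
    u=cv2.undistortPoints(np.float64(px).reshape(-1,1,2),K,c["D"]).reshape(-1,2)
    P=c["pose"];return P[:3,3],np.c_[u,np.ones(len(u))]@P[:3,:3].T
def onz(n,px,z):
    o,d=rays(n,px);return o+d*((z-o[2])/d[:,2])[:,None]
def tri(pa,pb):
    A=np.zeros((3,3));b=np.zeros(3);L=[]
    for n,p in(("top",pa),("scene",pb)):
        o,d=rays(n,[p]);d=d[0]/np.linalg.norm(d[0]);M=np.eye(3)-np.outer(d,d);A+=M;b+=M@o
    return np.linalg.solve(A,b)
def red(im):
    h=cv2.cvtColor(im,cv2.COLOR_RGB2HSV);return (((h[...,0]<8)|(h[...,0]>172))&(h[...,1]>150)&(h[...,2]>80)).astype(np.uint8)
def big(m):
    c=max(cv2.findContours(m,cv2.RETR_EXTERNAL,cv2.CHAIN_APPROX_NONE)[0],key=cv2.contourArea);return c.reshape(-1,2).astype(float)
E
python3 - <<'E'
from h import *
im=cv2.cvtColor(cv2.imread("pics/top0.png"),cv2.COLOR_BGR2RGB)
r=big(red(im));print("red",cv2.minAreaRect(r.astype(np.float32)),onz("top",[cv2.minAreaRect(r.astype(np.float32))[0]],.134))
g=cv2.cvtColor(im,cv2.COLOR_RGB2GRAY)
m=np.zeros_like(g);m[205:280,262:368]=(g[205:280,262:368]>120)
m=cv2.morphologyEx(m,cv2.MORPH_OPEN,np.ones((9,9)))
l=big(m);q=onz("top",cv2.convexHull(l.astype(np.float32)).reshape(-1,2),.092)[:,:2]
print("lid",cv2.minAreaRect(l.astype(np.float32)),cv2.minAreaRect((q*1000).astype(np.float32)))
m=np.zeros_like(g);m[220:268,330:356]=(g[220:268,330:356]<95)
hh=big(m);R=cv2.minAreaRect(hh.astype(np.float32));print("handle",R,onz("top",[R[0]],.145))
s=cv2.cvtColor(cv2.imread("pics/scene0.png"),cv2.COLOR_BGR2RGB)
m=red(s)*0;m[235:290,330:375]=red(s)[235:290,330:375];rs=big(m);print(cv2.minAreaRect(rs.astype(np.float32)))
print("tri",tri(r.mean(0),rs.mean(0)))
a=cv2.resize(cv2.imread("pics/top0.png")[195:290,255:390],None,fx=4,fy=4,interpolation=cv2.INTER_CUBIC)
b=cv2.resize(cv2.imread("pics/scene0.png")[200:320,230:400],None,fx=3.1,fy=3.1,interpolation=cv2.INTER_CUBIC)
b=b[:,:540];o=np.zeros((600,540,3),np.uint8)
b=cv2.resize(b,(310,220));o[:380]=a;o[380:,:310]=b
cv2.imwrite("pics/c1.png",o)
E
```

```text
red ((370.6157531738281, 249.117919921875), (20.485374450683594, 9.119296073913574), 82.40535736083984) [[0.50355797 0.02011623 0.134     ]]
lid ((306.0742492675781, 237.75741577148438), (67.76203155517578, 62.18982696533203), 5.710593223571777) ((533.4537963867188, 161.25096130371094), (158.37034606933594, 145.61868286132812), 83.14212036132812)
handle ((341.2940979003906, 227.67648315429688), (1.9402848482131958, 5.093247413635254), 75.96376037597656) [[0.55235721 0.08638879 0.145     ]]
((349.27655029296875, 258.1045837402344), (16.00510597229004, 28.85201072692871), 15.52410888671875)
tri [0.50498408 0.0151376  0.12294121]
```

View pics/c1.png

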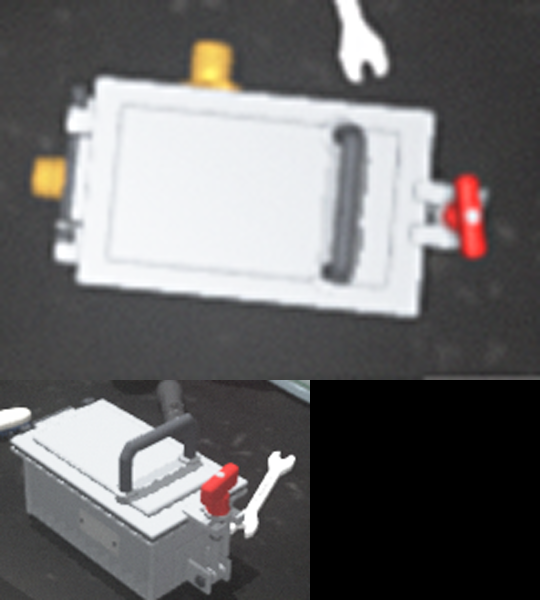

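The crop shows the lid corners at (98,78), (435,112), (418,316) and (77,283), the handle bar from (350,130) to (338,275), and the T-bar from (467,178) to (477,256).

Run:
```python
from h import *
f=lambda p:np.array(p)/4+[254.6,194.6]
q=onz("top",f([(98,78),(435,112),(418,316),(77,283)]),.092)[:,:2];print(q.round(4))
print("sides",[np.linalg.norm(q[i]-q[i-1]).round(4) for i in range(4)])
d=(q[0]+q[3]-q[1]-q[2]);yaw=np.arctan2(d[1],d[0]);e=(q[0]-q[3]);e2=(q[1]-q[2])
y2=np.arctan2(-(e+e2)[0],(e+e2)[1])+0; print("yaw",np.degrees(yaw),"alt",np.degrees(np.arctan2((e+e2)[1],(e+e2)[0]))+90)
h=onz("top",f([(350,130),(338,275)]),.143)[:,:2];print("handle",h.round(4),h.mean(0))
t=onz("top",f([(467,178),(477,256)]),.13)[:,:2];print("tbar",t.round(4),t.mean(0),np.degrees(np.arctan2(*(t[0]-t[1])[::-1])))
x=np.array([np.cos(yaw),np.sin(yaw)]);c=q.mean(0)
print("c",c,"pred tbar",c-.117*x,"pred handle",c-.045*x,"x",x)
from scipy.spatial.transform import Rotation as R
print(R.from_quat(monitor.state()["ee_rot"]).as_matrix().round(3))
```

```text
[[0.5897 0.2233]
 [0.566  0.025 ]
 [0.4471 0.0394]
 [0.4703 0.2378]]
sides [np.float64(0.1203), np.float64(0.1997), np.float64(0.1198), np.float64(0.1997)]
yaw 83.25558175696483 alt 83.09485674142479
handle [[0.5537 0.0842]
 [0.4737 0.0935]] [0.51370204 0.08884471]
tbar [[0.526  0.0166]
 [0.4822 0.0127]] [0.50409441 0.0146506 ] 5.153883903555055
c [0.51827189 0.13135181] pred tbar [0.50453134 0.01516146] pred handle [0.51298706 0.08666322] x [0.11744065 0.9930799 ]
[[-0.921  0.39  -0.001]
 [ 0.39   0.921 -0.002]
 [ 0.    -0.002 -1.   ]]
```

>>> arm_command([
  [0,0,0.973,0,0,0,60],
  [0,0,0.973,0,0,0,60],
  [0,0,0.973,0,0,0,60],
  [0,0,0.973,0,0,0,60],
  [0,0,0.973,0,0,0,60],
  [0,0,0.973,0,0,0,60],
  [0,0,0.973,0,0,0,60],
  [0,0,0.973,0,0,0,60],
  [0,0,0.973,0,0,0,60],
  [0,0,0.973,0,0,0,60],
])

```text
time: 0.93
ee_pos: [0.2436, 0.5751, 0.222]
ee_rot: [0.654, 0.757, -0.001, 0.0]
wrist_force: [-0.2, 0.1, -0.0]
width: 0.0604
grip_force: 0.0
```

>>> arm_command([
  [0,0,0.973,0,0,0,60],
  [0,0,0.973,0,0,0,60],
  [0,0,0.973,0,0,0,60],
  [0,0,0.973,0,0,0,60],
  [0,0,0.973,0,0,0,60],
  [0,0,0.973,0,0,0,60],
  [0,0,0.973,0,0,0,60],
  [0,0,0.973,0,0,0,60],
  [0,0,0.973,0,0,0,60],
  [0,0,0.973,0,0,0,60],
])

```text
time: 1.77
ee_pos: [0.2435, 0.5751, 0.222]
ee_rot: [0.94, 0.342, -0.001, 0.0]
wrist_force: [0.5, -1.3, -0.1]
width: 0.0602
grip_force: 0.0
```

>>> arm_command([
  [0,0,0.973,0,0,0,60],
  [0,0,0.973,0,0,0,60],
  [0,0,0.973,0,0,0,60],
  [0,0,0.973,0,0,0,60],
  [0,0,0.973,0,0,0,60],
  [0,0,0.973,0,0,0,60],
  [0,0,0,0,0,0,60],
])

```text
time: 2.35
ee_pos: [0.2436, 0.5751, 0.222]
ee_rot: [0.999, 0.045, -0.0, 0.001]
wrist_force: [0.8, -0.1, 0.2]
width: 0.0601
grip_force: 0.0
```

>>> arm_command([
  [0,0,0,0.353,0.967,0,50],
  [0,0,0,0.353,0.967,0,50],
  [0,0,0,0.353,0.967,0,50],
  [0,0,0,0.353,0.967,0,50],
  [0,0,0,0.353,0.967,0,50],
  [0,0,0,0.353,0.967,0,50],
  [0,0,0,0.353,0.967,0,50],
  [0,0,0,0.353,0.967,0,50],
  [0,0,0,0.353,0.967,0,50],
  [0,0,0,0.353,0.967,0,50],
])

```text
time: 3.18
ee_pos: [0.376, 0.2948, 0.2225]
ee_rot: [0.999, 0.047, -0.0, 0.0]
wrist_force: [0.4, 0.3, 0.2]
width: 0.0498
grip_force: 0.0
```

>>> arm_command([
  [0,0,0,0.353,0.967,0,50],
  [0,0,0,0.353,0.967,0,50],
  [0,0,0,0.353,0.967,0,50],
  [0,0,0,0.353,0.967,0,50],
  [0,0,0,0.353,0.967,0,50],
  [0,0,0,0.353,0.967,0,50],
  [0,0,0,0.353,0.967,0,50],
  [0,0,0,0.353,0.967,0,50],
  [0,0,0,0.353,0.967,0,50],
  [0,0,0,0.353,0.967,0,50],
  [0,0,0,0,0,0,50],
])

```text
$.motion: bad value
```

```bash
cat >> h.py <<'E'
from scipy.spatial.transform import Rotation as R
def st():
    s=monitor.state();m=R.from_quat(s["ee_rot"]).as_matrix()
    print("t",round(s["time"],2),"p",np.round(s["ee_pos"],4),"yaw_y",np.degrees(np.arctan2(m[1,1],m[0,1])).round(2),"z",m[:,2].round(3),"F",np.round(s["wrist_force"],1),"T",np.round(s["ft_torque"],2),"w",round(s["width"],4),"g",round(s["grip_force"],1),"q",np.round(s["qpos"],2));return s,m
def rel(t):
    s,m=st();print("shift units",(m.T@(np.array(t)-s["ee_pos"])/.03).round(3))
E
python3 -c "
from h import *
rel([.5045,.015,.107])"
```

```text
t 3.18 p [0.376  0.2948 0.2225] yaw_y -84.57 z [-0. -0. -1.] F [0.4 0.3 0.2] T [-0.04  0.15 -0.02] w 0.0498 g 0.0 q [ 0.43  0.33  1.79 -0.    1.02  1.91]
shift units [3.381 9.691 3.85 ]
```

>>> arm_command([
  [0,0,0,0.34,0.969,0,50],
  [0,0,0,0.338,0.969,0,50],
  [0,0,0,0.338,0.969,0,50],
  [0,0,0,0.338,0.969,0,50],
  [0,0,0,0.338,0.969,0,50],
  [0,0,0,0.338,0.969,0,50],
  [0,0,0,0.338,0.969,0,50],
  [0,0,0,0.338,0.969,0,50],
  [0,0,0,0.338,0.969,0,50],
  [0,0,0,0.338,0.969,0,50],
])

```text
time: 4.02
ee_pos: [0.5037, 0.0146, 0.2224]
ee_rot: [0.999, 0.047, -0.0, -0.0]
wrist_force: [0.5, 0.3, 0.1]
width: 0.05
grip_force: 0.0
```

>>> arm_command([
  [0,0,0,0,0,0,50],
  [0,0,0,0,0,0,50],
])

```text
time: 4.18
ee_pos: [0.5039, 0.0147, 0.2223]
ee_rot: [0.999, 0.045, -0.0, -0.0]
wrist_force: [-0.5, -0.4, 0.1]
width: 0.0502
grip_force: 0.0
```

```bash
python3 -c "
from h import *
rel([.5045,.015,.107])
cv2.imwrite('pics/s2.png',cv2.cvtColor(cams.read_camera('scene'),cv2.COLOR_RGB2BGR)[140:320,200:440].repeat(3,0).repeat(3,1))"
```

```text
t 4.18 p [0.5039 0.0147 0.2223] yaw_y -84.81 z [-0.  0. -1.] F [-0.5 -0.4  0.1] T [-0.01  0.16 -0.05] w 0.0502 g 0.0 q [-0.19  0.37  1.73  0.    1.04  1.29]
shift units [ 0.021 -0.007  3.843]
```

View pics/s2.png

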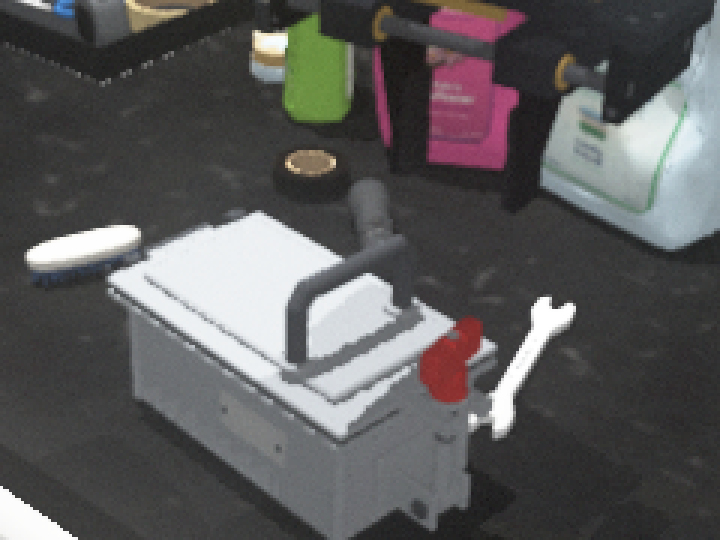

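The fingers are above the T-bar, which is at (350,263) in the full picture. Before I rotate the gripper I'll check how far it is from the bottles.

```bash
python3 -c "
from h import *
print(onz('scene',[(375,205),(420,222),(445,210),(340,195),(309,180)],0).round(3))"
```

```text
[[0.867 0.194 0.   ]
 [0.867 0.077 0.   ]
 [0.953 0.06  0.   ]
 [0.853 0.285 0.   ]
 [0.866 0.393 0.   ]]
```

>>> arm_command([
  [0,0,0,0.02,0,0.48,40],
  [0,0,0,0,0,0.48,40],
  [0,0,0,0,0,0.48,40],
  [0,0,0,0,0,0.48,40],
  [0,0,0,0,0,0.48,40],
  [0,0,0,0,0,0.48,40],
  [0,0,0,0,0,0.48,40],
  [0,0,0,0,0,0.48,40],
])

```text
time: 4.9
ee_pos: [0.503, 0.0179, 0.1068]
ee_rot: [0.999, 0.048, -0.0, -0.0]
wrist_force: [1.4, 0.2, 0.4]
width: 0.0402
grip_force: 0.0
```

>>> arm_command([
  [0,0,0,0,0,0,8],
  [0,0,0,0,0,0,8],
  [0,0,0,0,0,0,8],
  [0,0,0,0,0,0,8],
  [0,0,0,0,0,0,8],
  [0,0,0,0,0,0,8],
], grip_force=15)

```text
time: 5.4
ee_pos: [0.5046, 0.0158, 0.1083]
ee_rot: [0.999, 0.046, 0.001, 0.0]
wrist_force: [-0.9, -2.0, 2.1]
width: 0.0178
grip_force: 15.0
```

```bash
python3 -c "
from h import *
rel([.5045,.015,.107])"
```

```text
t 5.4 p [0.5046 0.0158 0.1083] yaw_y -84.73 z [ 0.002 -0.001 -1.   ] F [-0.9 -2.   2.1] T [-0.38  0.23  0.03] w 0.0178 g 15.0 q [-0.19  0.55  1.84 -0.    0.76  1.29]
shift units [-0.006  0.025  0.043]
```

The opening is 17.8 mm, not 12, so the fingertips are probably on the nut's hub below the bar. I'll open, rise 7 mm and close again.

>>> arm_command([
  [0,0,0,0,0,0,30],
  [0,0,0,0,0,0,30],
  [0,0,0,0,0,-0.24,30],
  [0,0,0,0,0,0,8],
  [0,0,0,0,0,0,8],
  [0,0,0,0,0,0,8],
  [0,0,0,0,0,0,8],
  [0,0,0,0,0,0,8],
], grip_force=25)

```text
time: 6.07
ee_pos: [0.5048, 0.0156, 0.1157]
ee_rot: [0.999, 0.046, 0.001, 0.001]
wrist_force: [-2.1, -0.8, 8.8]
width: 0.0118
grip_force: 39.6
```

```bash
python3 -c "
from h import *
rel([.5045,.015,.115])
a=cv2.cvtColor(cams.read_camera('top'),cv2.COLOR_RGB2BGR)[200:300,320:420].repeat(4,0).repeat(4,1)
b=cv2.cvtColor(cams.read_camera('scene'),cv2.COLOR_RGB2BGR)[200:300,300:400].repeat(4,0).repeat(4,1)
cv2.imwrite('pics/s3.png',np.hstack([a,b]))"
```

```text
t 6.07 p [0.5048 0.0156 0.1157] yaw_y -84.73 z [ 0.002 -0.001 -1.   ] F [-2.1 -0.8  8.8] T [-0.44  0.41 -0.04] w 0.0118 g 39.6 q [-0.19  0.53  1.83 -0.    0.77  1.29]
shift units [-0.012  0.019  0.022]
```

View pics/s3.png

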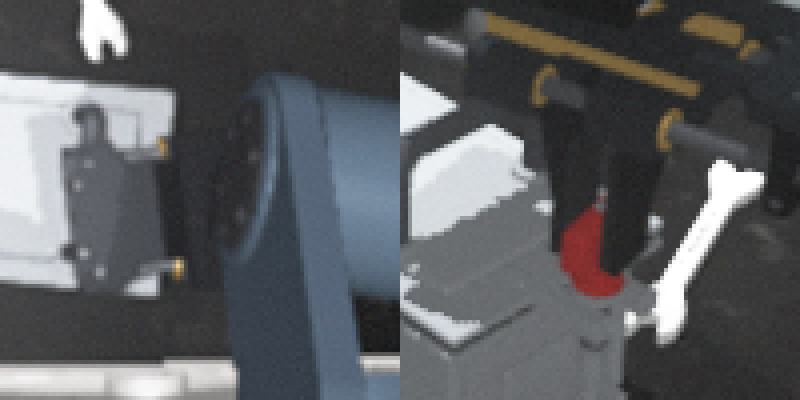

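The pads now hold the T-bar, with an 11.8 mm opening, and the right-hand crop shows red between the fingers at (590,255). Next I'll unscrew it counter-clockwise.

>>> arm_command([
  [0,0,-0.5,0,0,-0.003,8],
  [0,0,-0.98,0,0,-0.007,8],
  [0,0,-0.98,0,0,-0.007,8],
  [0,0,-0.98,0,0,-0.007,8],
  [0,0,-0.98,0,0,-0.007,8],
  [0,0,0,0,0,0,8],
])

```text
time: 6.67
ee_pos: [0.5051, 0.0149, 0.1166]
ee_rot: [0.961, 0.276, 0.001, 0.002]
wrist_force: [-2.9, -3.5, 6.9]
width: 0.0119
grip_force: 39.5
```

```bash
python3 -c "
from h import *
rel([.5045,.015,.115])"
```

```text
t 6.67 p [0.5051 0.0149 0.1166] yaw_y -57.98 z [ 0.003 -0.002 -1.   ] F [-2.9 -3.5  6.9] T [-0.8   0.24  0.01] w 0.0119 g 39.5 q [-0.19  0.53  1.83 -0.    0.78  0.82]
shift units [-0.015 -0.014  0.053]
```

Turning works smoothly, so I'll continue. About 19.4 units remain.

>>> arm_command([
  [0,0,-0.97,0,0,-0.007,8],
  [0,0,-0.97,0,0,-0.007,8],
  [0,0,-0.97,0,0,-0.007,8],
  [0,0,-0.97,0,0,-0.007,8],
  [0,0,-0.97,0,0,-0.007,8],
  [0,0,-0.97,0,0,-0.007,8],
  [0,0,-0.97,0,0,-0.007,8],
  [0,0,-0.97,0,0,-0.007,8],
  [0,0,-0.97,0,0,-0.007,8],
  [0,0,-0.97,0,0,-0.007,8],
])

```text
time: 7.5
ee_pos: [0.5066, 0.0142, 0.1186]
ee_rot: [0.705, 0.709, 0.001, 0.003]
wrist_force: [0.7, -5.2, 4.5]
width: 0.0119
grip_force: 39.3
```

>>> arm_command([
  [0,0,-0.97,0,0,-0.007,8],
  [0,0,-0.97,0,0,-0.007,8],
  [0,0,-0.97,0,0,-0.007,8],
  [0,0,-0.97,0,0,-0.007,8],
  [0,0,-0.97,0,0,-0.007,8],
  [0,0,-0.97,0,0,-0.007,8],
  [0,0,-0.97,0,0,-0.007,8],
  [0,0,-0.97,0,0,-0.007,8],
  [0,0,-0.97,0,0,-0.007,8],
  [0,0,0,0,0,0,8],
])

```text
time: 8.33
ee_pos: [0.5076, 0.015, 0.1204]
ee_rot: [0.322, 0.947, 0.0, 0.004]
wrist_force: [5.8, -2.8, 0.9]
width: 0.0117
grip_force: 39.3
```

```bash
python3 -c "
from h import *
s,m=st()
x=np.array([.1174,.9931,0]);print('local -x in tool',m.T@-x)"
```

```text
t 8.33 p [0.5076 0.015  0.1204] yaw_y 52.44 z [ 0.008 -0.002 -1.   ] F [ 5.8 -2.8  0.9] T [-0.38 -0.82  0.02] w 0.0117 g 39.3 q [-0.19  0.53  1.83 -0.    0.78 -1.11]
local -x in tool [-0.51238163 -0.85877503  0.00093995]
```

The nut is now near 2.6 rad. Next I'll open slightly and drag the bolt out along the strainer's -x with the fingers.

>>> arm_command([
  [0,0,0,0,0,0,30],
  [0,0,0,0,0,0,30],
  [0,0,0,0,0,0,30],
  [0,0,0,-0.18,-0.3,0,30],
  [0,0,0,-0.18,-0.3,0.02,30],
  [0,0,0,-0.18,-0.3,0.02,30],
  [0,0,0,-0.18,-0.3,0.03,30],
  [0,0,0,-0.18,-0.3,0.03,30],
])

```text
time: 9.0
ee_pos: [0.4972, -0.0373, 0.1161]
ee_rot: [0.323, 0.946, -0.0, -0.001]
wrist_force: [-0.3, -0.5, -0.1]
width: 0.0301
grip_force: 0.2
```

```bash
python3 -c "
from h import *
st()
a=cv2.cvtColor(cams.read_camera('scene'),cv2.COLOR_RGB2BGR)[190:330,290:430].repeat(4,0).repeat(4,1)
cv2.imwrite('pics/s4.png',a)"
```

```text
t 9.0 p [ 0.4972 -0.0373  0.1161] yaw_y 52.31 z [-0.001  0.    -1.   ] F [-0.3 -0.5 -0.1] T [-0.03  0.    0.02] w 0.0301 g 0.2 q [-0.3   0.53  1.84 -0.    0.77 -1.21]
```

View pics/s4.png

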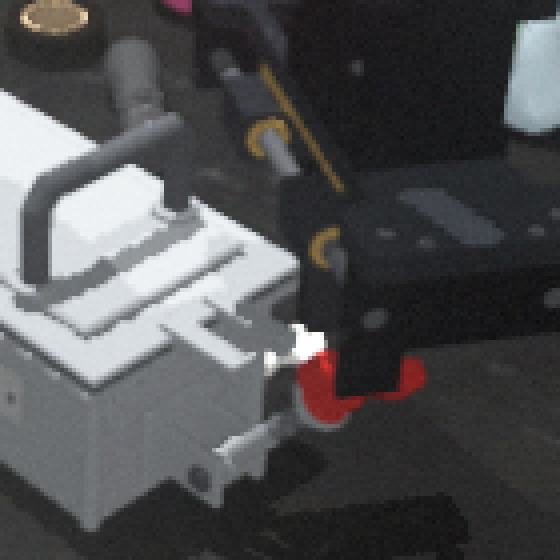

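The bolt has left the fork and leans out with its T-bar at (355,385) in the crop. I'll push a little further, then lift and move the gripper towards the handle.

>>> arm_command([
  [0,0,0,-0.18,-0.3,0,40],
  [0,0,0,-0.18,-0.3,0,40],
  [0,0,0,-0.18,-0.3,0,40],
  [0,0,0,0,0,-0.7,40],
  [0,0,0,0,0,-0.7,40],
  [0,0,0,0,0,-0.7,40],
  [0,0,0,0,0,-0.7,40],
  [0,0,-0.9,0,0,-0.5,40],
  [0,0,-0.9,0,0,0,40],
  [0,0,-0.9,0,0,0,40],
])

```text
time: 9.88
ee_pos: [0.495, -0.0681, 0.217]
ee_rot: [0.184, 0.983, -0.0, 0.002]
wrist_force: [0.6, 0.2, -0.8]
width: 0.0401
grip_force: 0.0
```

>>> arm_command([
  [0,0,-0.9,0,0,0,45],
  [0,0,-0.9,0,0,0,45],
  [0,0,-0.65,0,0,0,45],
  [0,0,0,0,0,0,45],
])

```text
time: 10.22
ee_pos: [0.4942, -0.0678, 0.2156]
ee_rot: [0.058, 0.998, -0.0, 0.0]
wrist_force: [-0.4, -0.6, -0.1]
width: 0.0444
grip_force: 0.0
```

```bash
python3 -c "
from h import *
rel([.5133,.0877,.122])
im=cams.read_camera('scene')
cv2.imwrite('pics/s5.png',cv2.cvtColor(im,cv2.COLOR_RGB2BGR)[190:330,290:430].repeat(4,0).repeat(4,1))"
```

```text
t 10.22 p [ 0.4942 -0.0678  0.2156] yaw_y 83.3 z [ 0. -0. -1.] F [-0.4 -0.6 -0.1] T [ 0.03  0.03 -0.03] w 0.0444 g 0.0 q [-0.36  0.37  1.75 -0.    1.02 -1.81]
shift units [-0.027  5.224  3.119]
```

View pics/s5.png

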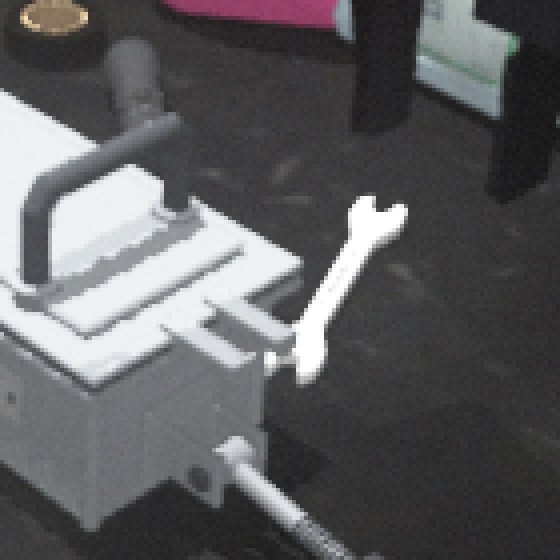

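The bolt hangs forward and level, running from (235,450) out past (340,550), and the fork is empty. Now I'll go to the handle.

>>> arm_command([
  [0,0,0,0,0.87,0,45],
  [0,0,0,0,0.87,0,45],
  [0,0,0,0,0.87,0,45],
  [0,0,0,0,0.87,0,45],
  [0,0,0,0,0.87,0,45],
  [0,0,0,-0.03,0.87,0,45],
  [0,0,0,0,0,0,45],
  [0,0,0,0,0,0.5,45],
  [0,0,0,0,0,0.52,45],
  [0,0,0,0,0,0.52,45],
])

```text
time: 11.1
ee_pos: [0.5138, 0.0877, 0.1691]
ee_rot: [0.059, 0.998, -0.0, 0.001]
wrist_force: [-0.5, -0.6, 0.2]
width: 0.0453
grip_force: 0.0
```

>>> arm_command([
  [0,0,0,0,0,0.52,45],
  [0,0,0,0,0,0.52,45],
  [0,0,0,0,0,0.52,45],
  [0,0,0,0,0,0,7],
  [0,0,0,0,0,0,7],
  [0,0,0,0,0,0,7],
  [0,0,0,0,0,0,7],
  [0,0,0,0,0,0,7],
  [0,0,0,0,0,0,7],
], grip_force=30)

```text
time: 11.85
ee_pos: [0.5141, 0.0881, 0.1233]
ee_rot: [0.059, 0.998, -0.0, 0.001]
wrist_force: [0.7, 0.1, 0.6]
width: 0.0128
grip_force: 0.0
```

```bash
python3 -c "
from h import *
rel([.5133,.0877,.122])"
```

```text
t 11.85 p [0.5141 0.0881 0.1233] yaw_y 83.24 z [ 0.002 -0.    -1.   ] F [0.7 0.1 0.6] T [ 0.06 -0.07 -0.05] w 0.0128 g 0.0 q [-0.04  0.54  1.79 -0.    0.82 -1.5 ]
shift units [ 0.024 -0.015  0.044]
```

>>> arm_command([
  [0,0,0,0,0,0,7],
  [0,0,0,0,0,0,7],
  [0,0,0,0,0,0,7],
])

```text
time: 12.1
ee_pos: [0.514, 0.0875, 0.1232]
ee_rot: [0.059, 0.998, -0.001, 0.001]
wrist_force: [0.1, -4.7, 5.9]
width: 0.0108
grip_force: 30.0
```

```bash
python3 -c "
from h import *
st()
# planar local frame (x,z); tool tilt a: y=(cos a,-sin a), z=(-sin a,-cos a)
def ax(a): return np.array([[np.cos(a),-np.sin(a)],[-np.sin(a),-np.cos(a)]])
def P(t,a):
    r=np.hypot(.154,.054);p=np.arctan2(.054,.154)+t
    return r*np.array([-np.cos(p),np.sin(p)])+.019*ax(a)[1]
T=np.radians(np.linspace(0,60,21))
for i in range(20):
    d=P(T[i+1],T[i+1]/2)-P(T[i],T[i]/2);print((ax(T[i]/2)@d/.03).round(3).tolist(),(ax(T[i+1]/2)@d/.03).round(3).tolist())
"
```

```text
t 12.1 p [0.514  0.0875 0.1232] yaw_y 83.27 z [ 0.001 -0.001 -1.   ] F [ 0.1 -4.7  5.9] T [-0.63  0.15  0.02] w 0.0108 g 30.0 q [-0.05  0.54  1.79 -0.    0.82 -1.5 ]
[0.085, -0.266] [0.078, -0.269]
[0.092, -0.264] [0.085, -0.266]
[0.098, -0.261] [0.092, -0.263]
[0.105, -0.258] [0.098, -0.26]
[0.112, -0.254] [0.105, -0.257]
[0.119, -0.251] [0.112, -0.254]
[0.125, -0.247] [0.119, -0.25]
[0.131, -0.244] [0.125, -0.247]
[0.138, -0.24] [0.131, -0.243]
[0.144, -0.235] [0.138, -0.239]
[0.15, -0.231] [0.144, -0.235]
[0.156, -0.227] [0.15, -0.231]
[0.162, -0.222] [0.156, -0.226]
[0.168, -0.217] [0.162, -0.222]
[0.173, -0.212] [0.168, -0.217]
[0.179, -0.207] [0.173, -0.212]
[0.184, -0.202] [0.179, -0.207]
[0.189, -0.197] [0.184, -0.202]
[0.194, -0.191] [0.189, -0.196]
[0.199, -0.186] [0.194, -0.191]
```

>>> arm_command([
  [0.25,0,0,0,0.082,-0.268,7],
  [0.25,0,0,0,0.088,-0.265,7],
  [0.25,0,0,0,0.095,-0.262,7],
  [0.25,0,0,0,0.102,-0.259,7],
  [0.25,0,0,0,0.108,-0.256,7],
  [0.25,0,0,0,0.115,-0.252,7],
])

```text
time: 12.6
ee_pos: [0.5164, 0.108, 0.1678]
ee_rot: [0.059, 0.995, -0.08, -0.004]
wrist_force: [2.2, -2.5, -4.6]
width: 0.011
grip_force: 30.0
```

```bash
cat >> h.py <<'E'
def lid():
    s,m=st();g=s["ee_pos"]-.019*m[:,2];x=np.array([np.cos(np.radians(83.2)),np.sin(np.radians(83.2)),0])
    h=np.array([.514,.0875,.1422])+.154*x;h[2]-=.054
    d=g-h;a=d@x;print("lid deg",np.degrees(np.arctan2(d[2],-a)-np.arctan2(.054,.154)),"r",np.hypot(a,d[2]),"lat",d@[-x[1],x[0],0])
E
python3 -c "
from h import *
lid()"
```

```text
t 12.6 p [0.5164 0.108  0.1678] yaw_y 83.26 z [-0.018 -0.158 -0.987] F [ 2.2 -2.5 -4.6] T [-0.56 -0.38 -0.  ] w 0.011 g 30.0 q [ 0.09  0.5   1.69 -0.19  0.99 -1.26]
lid deg 17.723498772956603 r 0.1633316185616773 lat 1.1368256683278247e-05
```

>>> arm_command([
  [0.25,0,0,0,0.122,-0.249,7],
  [0.25,0,0,0,0.128,-0.245,7],
  [0.25,0,0,0,0.134,-0.241,7],
  [0.25,0,0,0,0.141,-0.237,7],
  [0.25,0,0,0,0.147,-0.233,7],
  [0.25,0,0,0,0.153,-0.229,7],
  [0.25,0,0,0,0.159,-0.224,7],
])

```text
time: 13.18
ee_pos: [0.5213, 0.1477, 0.2093]
ee_rot: [0.058, 0.984, -0.171, -0.009]
wrist_force: [2.9, -5.3, -1.9]
width: 0.0112
grip_force: 30.0
```

>>> arm_command([
  [0.25,0,0,0,0.165,-0.22,7],
  [0.25,0,0,0,0.17,-0.215,7],
  [0.25,0,0,0,0.176,-0.21,7],
  [0.25,0,0,0,0.181,-0.205,7],
  [0.25,0,0,0,0.186,-0.2,7],
  [0.25,0,0,0,0.191,-0.194,7],
  [0.25,0,0,0,0.196,-0.189,7],
  [0,0,0,0,0,0,7],
  [0,0,0,0,0,0,7],
  [0,0,0,0,0,0,7],
])

```text
time: 14.02
ee_pos: [0.5277, 0.1993, 0.2336]
ee_rot: [0.057, 0.964, -0.259, -0.014]
wrist_force: [4.0, -3.6, 3.8]
width: 0.0111
grip_force: 30.0
```

```bash
python3 -c "
from h import *
lid()
im=cams.read_camera('scene')
cv2.imwrite('pics/s6.png',cv2.cvtColor(im,cv2.COLOR_RGB2BGR))"
```

```text
t 14.02 p [0.5277 0.1993 0.2336] yaw_y 83.22 z [-0.057 -0.498 -0.865] F [ 4.  -3.6  3.8] T [-0.78 -0.48  0.32] w 0.0111 g 30.0 q [ 0.4   0.59  1.4  -0.46  1.44 -0.93]
lid deg 59.56076566603383 r 0.16494482720609968 lat -0.00028495553126827973
```

View pics/s6.png

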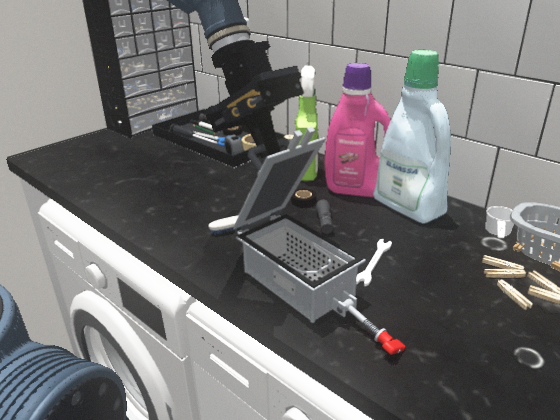

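The lid stands open with the handle in the gripper. The basket is exposed, the bolt hangs forward with its T-bar at (393,343), and the brush, torch and spanner have not moved. I'll hold briefly to check it stays steady, then hand in.

>>> arm_command([
  [0,0,0,0,0.02,-0.01,7],
  [0,0,0,0,0,0,7],
  [0,0,0,0,0,0,7],
  [0,0,0,0,0,0,7],
  [0,0,0,0,0,0,7],
  [0,0,0,0,0,0,7],
  [0,0,0,0,0,0,7],
  [0,0,0,0,0,0,7],
])

```text
time: 14.73
ee_pos: [0.5277, 0.1996, 0.2336]
ee_rot: [0.057, 0.964, -0.259, -0.014]
wrist_force: [3.3, -4.3, 4.0]
width: 0.0109
grip_force: 30.0
```

```bash
python3 -c "
from h import *
lid()
from bench import job
print(job.hand_in())"
```

```text
t 14.73 p [0.5277 0.1996 0.2336] yaw_y 83.17 z [-0.057 -0.498 -0.866] F [ 3.3 -4.3  4. ] T [-0.77 -0.41  0.32] w 0.0109 g 30.0 q [ 0.4   0.59  1.4  -0.45  1.44 -0.92]
lid deg 59.631889343714754 r 0.16494529613673467 lat -0.00027066516932279733
the job is handed in; nothing more can be done
None
```

I handed the job in at 14.7 s: the nut is loosened to about 2.6 rad, the bolt hangs forward out of the fork, and the handle is still gripped, holding the lid steady at about 60° (59.6° worked out from the arm's pose); the brush, torch and spanner were not touched.

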